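# Jog the bench vacuum pump for three seconds

## Task

Check that the bench vacuum pump builds up suction: push its green jog button fully down, keep it down without a break for about three seconds, then let it come up again. Leave the yellow button beside it unpressed, and do not hold on so long that the gauge needle runs up into the red.

Things in the scene. Friction and masses are not known exactly. Their poses are not given: they have to be found in the camera images.
- pump: white and grey bench vacuum pump, a box 160 mm deep (x) x 200 wide (y) x 60 mm high, fixed to the worktop; origin at the centre of its underside. Two push buttons stand side by side on the front part of its deck, 42 mm in front of its centre, 48 mm left and right. Behind them, 82 mm back, lies a flat round gauge; gauge, hose barb and filter cup stand at most 36 mm above the deck.
- green_button_top (a point): centre of the top face of the green jog button: a round green cap 30 mm across in a black housing 46 mm across and 12 mm high, left or right one of the pump's two buttons (96 mm apart). At rest the cap's top is 82 mm above the worktop and 10 mm above its housing; it goes straight down 6 mm. The point moves with the cap.
- green_button (a joint): how far the green jog button is pressed, in m: 0 is up, 0.006 is fully down. Momentary: a spring pushes it up (about 1.5 N to start it, 5 to 6 N to hold it fully down), and it does not latch. It counts as pressed beyond 0.004.
- yellow_button_top (a point): centre of the top face of the yellow vent button, in all else like the green one (30 mm cap, top 82 mm above the worktop), on the same pump. Not to be pressed.
- yellow_button (a joint): how far the yellow button is pressed, in m: 0 is up, 0.006 is fully down, spring return.
- needle (a joint): angle of the pump gauge's red needle in rad: 0 (ahead and to the left on the dial) at no suction, growing clockwise. While the green button is fully down it creeps up: about 0.6 after 2 s, 0.95 after 3 s, 1.3 after 4 s, 1.5 after 5 s; after release it slowly falls back. Green band 0.55 to 1.35, red from 1.5 to the stop at 1.9.

How it is judged:
On the way, in this order (a step that is already met when the one before it is completed fails the run):
1. the green button is held down (pressed more than 4 mm) without a break for 2 s (value of joint green_button above 0.004 m), for 2 s.
2. the green button is let up again (value of joint green_button below 0.001 m), for 0.2 s.
At the end, for the whole second after the job is handed in: Both buttons are up (within 1 mm) and the gauge needle is below the red band (less than 1.5 rad), after the green button has been held down for at least 2 s and let go before about 5 s (value of joint each of green_button, yellow_button below 0.001 m and value of joint needle below 1.5 rad); the robot touches nothing.
It fails at once if the yellow button is pressed (by more than 3 mm) (value of joint yellow_button above 0.003 m).
It fails at once if the green button is held so long (about 5 s fully down) that the needle enters the red band (value of joint needle above 1.5 rad).
It also fails if it takes over 32 s, if anything falls off the work surface, if the arm or the gripper's body presses on something with over 40 N, if the wrist force passes 120 N, or if a joint passes its speed limit or range.

## Robot

A 6-joint arm with a two-finger parallel gripper is mounted at the origin on a cart in front of the work surface, level with it; the furniture and walls round the work are solid. World frame = base frame: x ahead of the robot, y to its left, z up, the work surface at z = 0. Lengths are in m, angles in rad, forces in N, time in s.
With the tool pointing down it reaches from about 0.275 to 0.85 m from the base axis. Payload 19 kg.
Tool frame: the origin (TCP) lies midway between the tips of the shut fingers; the grasp point (between the pads) lies 19 mm behind it; z points along the fingers, y is the line along which they close (so a half turn about z gives the same grasp; the last joint's range is limited). The gripper opens to 85 mm and grips with 20 to 120 N. Pads are 22 mm wide; open, the fingers measure 114 mm over their backs; the gripper's body (76 mm by 85 mm) begins 54 mm behind the grasp point. The pads swing forward as they close: fully open they stand 13 mm farther back than shut.
Start: joints at [-1.235, 0.15, 1.437, -0, 1.554, -0.134], TCP at [0.26, -0.513, 0.231] pointing down, gripper open.
Joint ranges: [-2.8, 2.8], [-0.68, 2.1], [0.12, 2.68], [-1.39, 4.53], [0.16, 2.79], [-2.81, 2.81]. Speed limits (rad/s): [1.89, 1.89, 2.22, 3.01, 3.01, 3.01].

## Interface

Orientations are given as a unit quaternion [x, y, z, w].
In Python, from plant import state, capture, order, spot_in gives the robot as it stands.
- The arm moves only by the shell command python3 -m creep 'ROWS' [OPENING] [FORCE]. ROWS is JSON, a list that holds one entry, the list of rows, each a list of 6 numbers: the shift along the tool's x, y, z scaled (see below), then the turn, a rotation vector about the tool's x, y, z scaled (see below). In form: [[[tx, ty, tz, ax, ay, az], ...]]. A call has 1 to 20 rows; each row is the pose to reach, as a shift and turn from the pose commanded when the call began, along the tool's axes at that moment, turning the shorter way round; what a row does not reach only later rows make up. The controller multiplies each number of a shift by 0.15 m and each number of a turn by 180 degrees. A row lasts 1/10 s, in which the tool goes at most 50 mm and 8.59 degrees, less where a joint would pass 70% of its speed; a pose out of reach is approached as far as the arm can. A call with a number of a shift or a turn outside -1 to 1 is refused whole. A call with a gripper value outside its range is refused whole. OPENING is the opening, from -1 (shut) to 1 (fully open), set as the call begins (- or left out, the last holds). The fingers move at their own pace and stop on an object; FORCE is the grip in N (left out, the last holds). Time passes only in rows, so rows that repeat a pose let the fingers close. It gives the time, the measured TCP pose, the force, the opening and the grip force at its end, in the units of the state.
- state(): the state, without advancing time (a new reading comes with each control period).
- capture(name): name is "side" or "top"; returns a dict with "frame" (384x512x3 uint8, blue, green, red), "fx", "fy", "cx", "cy" (pixels), "R" (3x3) and "t" (3): a world point X has camera coordinates R X + t. Camera axes: x right, y down, z forward; pixel columns grow to the right and rows downward; lengths in m; the calibration is good to about 2 mm. A picture is of the moment at which its call begins. There is no depth.
- order.close_job(): hands the job in; it is judged then, once.
Trained networks look in a picture, given as the dict that the camera call returned (one of the last four; its "shot" number tells which), for a name from the list of things; names that differ only in an ending like _2 or _b are one class to them, and where a whole thing is asked for, a point or a joint stands for the part that bears it (a point fixed in the world has none). Each returns a list of dicts, best first, with "p" (0 to 1); they miss things now and then, are a little off and sometimes report something else, mostly with a low value. They report only what shows in the picture. A call takes as long as a camera call.
- spot_in(thing, picture): "xy" ([column, row] in pixels, amid what is visible of it).
The state is a dict: "clock": time; "joint_pos": joint angles; "joint_vel": joint speeds; "joint_torque": joint torques, N m; "ee_pos": TCP position; "tcp_rot": TCP orientation; "contact_force": force on the tool from outside, world axes, zero at the start; "moment": the same for the moment, N m; "width": finger opening in m; "grasp_force": force on a finger pad.
Only numpy, scipy, OpenCV 4.12 (cv2) and the standard library are available. Lean on these libraries where they do the work, as an engineer would, in place of code of your own. Each camera call takes 0.05 s, during which the arm holds its last target. There are 200 camera calls.

## Working session

There is one attempt and no reset: what is moved stays moved. The work goes in short steps, Python scripts to look and compute and a shell command to move; the robot and the scene stay as the last step left them, time stands still between calls to the robot, and variables do not carry over. Pictures are saved under pics/ and viewed, at most 10 in all, crops included, and the job is handed in when it is done.

```bash
mkdir -p pics; cat > h.py <<'E'
import numpy as np, cv2
from plant import state, capture, order, spot_in
def ray(c,xy,z):
    R=np.array(c["R"]);t=np.array(c["t"])
    d=R.T@np.array([(xy[0]-c["cx"])/c["fx"],(xy[1]-c["cy"])/c["fy"],1]);o=-R.T@t
    return o+d*(z-o[2])/d[2]
E
python3 - <<'E'
from h import *
s=state();print(s["clock"],s["ee_pos"],s["tcp_rot"],s["width"],s["contact_force"])
ims=[]
for n in("top","side"):
    c=capture(n);ims.append(c["frame"])
    for th in("green_button_top","yellow_button_top"):
        for d in spot_in(th,c)[:2]:print(n,th,d["p"],d["xy"],ray(c,d["xy"],.082).round(4))
cv2.imwrite("pics/a.png",cv2.resize(np.hstack(ims),(800,300)))
E
```

```text
0.0 [ 0.26020573 -0.51246572  0.23070002] [ 9.72533188e-01  2.32763440e-01 -6.55932071e-05 -6.11889255e-04] 0.08565478232637136 [-1.21277019 -0.08900547  0.18365144]
top green_button_top 0.75 [293.0, 215.9] [ 0.4759 -0.0695  0.082 ]
top green_button_top 0.62 [341.8, 219.9] [ 0.4697 -0.1574  0.082 ]
top yellow_button_top 0.77 [341.9, 218.2] [ 0.4728 -0.1576  0.082 ]
top yellow_button_top 0.38 [288.1, 211.7] [ 0.4834 -0.0607  0.082 ]
side green_button_top 0.59 [285.9, 185.7] [ 0.4811 -0.0472  0.082 ]
side yellow_button_top 0.65 [296.4, 164.8] [ 0.4833 -0.1572  0.082 ]
```

View pics/a.png

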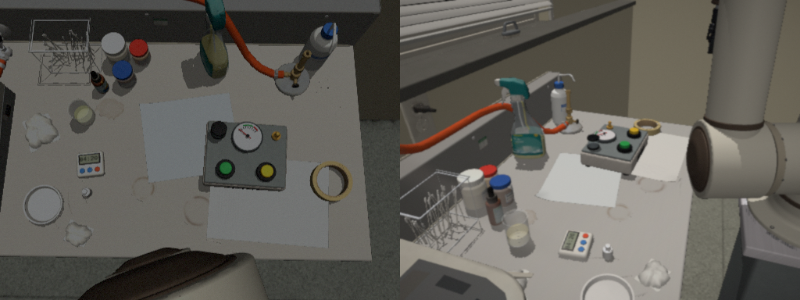

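The left picture (top) shows the green button near full-frame pixel (289,216) and the yellow near (342,220). Green is the left button. I'll refine both by colour.

```bash
python3 - <<'E'
from h import *
from scipy.spatial.transform import Rotation as Ro
s=state();P={}
for n,g0,y0 in(("top",(289,216),(342,220)),("side",(286,186),(298,166))):
    c=capture(n);h=cv2.cvtColor(c["frame"],cv2.COLOR_BGR2HSV)
    for k,lo,hi,p0 in(("g",45,80,g0),("y",18,35,y0)):
        m=cv2.inRange(h,(lo,130,60),(hi,255,255));N,_,st,ce=cv2.connectedComponentsWithStats(m)
        i=min([i for i in range(1,N) if st[i,4]>15],key=lambda i:np.hypot(*(ce[i]-p0)))
        p=ray(c,ce[i],.080);print(n,k,ce[i].round(1),st[i],p.round(4))
        if n=="top" and k=="g":G=p
T=np.array([G[0],G[1],.13]);print((Ro.from_quat(s["tcp_rot"]).inv().apply(T-s["ee_pos"])/.15).round(3))
E
```

```text
top g [288.6 214.6] [281 207  16  16 193] [ 0.4785 -0.0617  0.08  ]
top y [341.6 218.4] [334 211  16  16 208] [ 0.4728 -0.1575  0.08  ]
side g [287.2 184.9] [281 181  13   9  93] [ 0.4801 -0.055   0.08  ]
side y [299.3 167.1] [293 163  13   9  95] [ 0.4745 -0.1508  0.08  ]
[ 2.658 -2.021  0.675]
```

```bash
python3 -m creep '[[[0.2,-0.15,0,0,0,0],[0.4,-0.3,0,0,0,0],[0.6,-0.45,0,0,0,0],[0.8,-0.6,0,0,0,0],[1,-0.76,0,0,0,0]]]' -1 40; python3 -m creep '[[[0.2,-0.15,0,0,0,0],[0.4,-0.3,0,0,0,0],[0.6,-0.45,0,0,0,0],[0.8,-0.6,0,0,0,0],[1,-0.76,0,0,0,0]]]';  python3 -m creep '[[[0.2,-0.15,0,0,0,0],[0.4,-0.3,0,0,0,0],[0.55,-0.42,0.1,0,0,0],[0.63,-0.48,0.3,0,0,0],[0.658,-0.5,0.5,0,0,0],[0.658,-0.5,0.6,0,0,0],[0.658,-0.5,0.6,0,0,0],[0.658,-0.5,0.6,0,0,0],[0.658,-0.5,0.6,0,0,0]]]'
python3 - <<'E'
from h import *
from scipy.spatial.transform import Rotation as Ro
s=state();print(s["clock"],s["ee_pos"],s["width"],s["contact_force"])
print((Ro.from_quat(s["tcp_rot"]).inv().apply(np.array([.479,-.060,.1])-s["ee_pos"])/.15).round(3))
ims=[]
for n in("top","side"):
    c=capture(n);u=np.array(c["R"])@s["ee_pos"]+c["t"];u=(u[:2]/u[2]*[c["fx"],c["fy"]]+[c["cx"],c["cy"]]);print(n,u)
    ctr=(289,215) if n=="top" else (290,175)
    f=c["frame"][ctr[1]-50:ctr[1]+50,ctr[0]-65:ctr[0]+65];ims.append(cv2.resize(f,None,fx=3,fy=3))
cv2.imwrite("pics/b.png",np.hstack(ims))
E
```

```text
clock: 0.9
ee_pos: [0.3428, -0.3418, 0.2313]
tcp_rot: [0.973, 0.233, 0.0, 0.0]
contact_force: [0.4, -0.5, 0.4]
width: 0.013
grasp_force: 0.0
clock: 1.4
ee_pos: [0.425, -0.1722, 0.2314]
tcp_rot: [0.973, 0.233, 0.0, 0.0]
contact_force: [1.0, -0.1, 0.4]
width: 0.0003
grasp_force: 0.0
clock: 2.3
ee_pos: [0.4791, -0.0623, 0.1426]
tcp_rot: [0.973, 0.233, 0.001, 0.0]
contact_force: [-0.1, -1.8, 0.6]
width: 0.0002
grasp_force: 0.0
2.3 [ 0.47909922 -0.06233154  0.14255579] 0.00020584429693711113 [-0.14683439 -1.75042561  0.62660825]
[ 0.006 -0.014  0.284]
top [291.45863114 208.03073845]
side [289.5740511 158.5009652]
```

View pics/b.png

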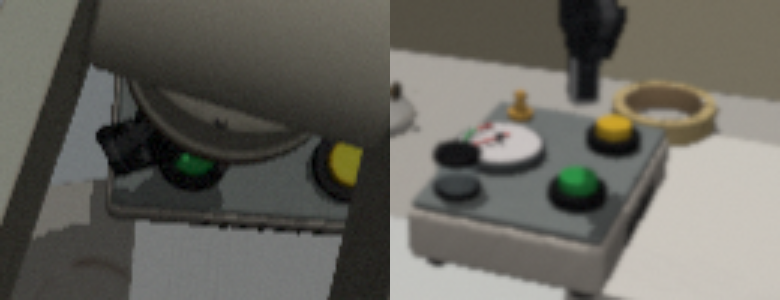

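In the side view the fingertip is at full-frame (290,158), which matches the TCP projection. It is above the green cap at (287,187) and clear of the yellow button.

```bash
python3 -m creep '[[[0.008,-0.016,0.1,0,0,0],[0.008,-0.016,0.2,0,0,0],[0.008,-0.016,0.3,0,0,0],[0.008,-0.016,0.36,0,0,0],[0.008,-0.016,0.36,0,0,0],[0.008,-0.016,0.36,0,0,0],[0.008,-0.016,0.36,0,0,0]]]'
python3 - <<'E'
from h import *
s=state();print(s["clock"],s["ee_pos"],s["contact_force"])
c=capture("side");cv2.imwrite("pics/c.png",cv2.resize(c["frame"][125:225,225:355],None,fx=4,fy=4))
E
```

```text
clock: 3.1
ee_pos: [0.479, -0.0594, 0.0881]
tcp_rot: [0.973, 0.233, 0.001, 0.0]
contact_force: [0.1, -0.3, 0.7]
width: 0.0002
grasp_force: 0.0
3.1 [ 0.47900604 -0.05944276  0.08814587] [ 0.14221264 -0.26892377  0.72911229]
```

View pics/c.png

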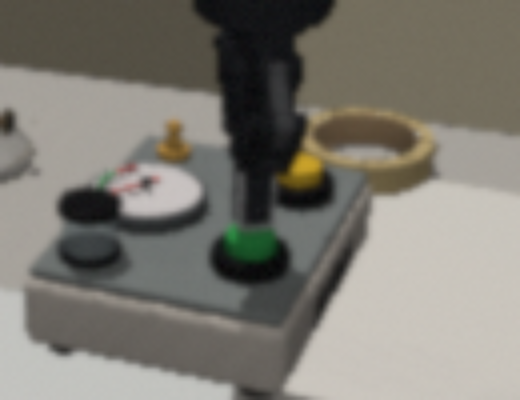

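The fingertip (crop 255,220) stands centred just above the green cap (250,240). I'll press and check the force.

```bash
python3 -m creep '[[[0,0,0.03,0,0,0],[0,0,0.06,0,0,0],[0,0,0.085,0,0,0],[0,0,0.085,0,0,0],[0,0,0.085,0,0,0]]]'
```

```text
clock: 3.65
ee_pos: [0.4791, -0.0595, 0.0757]
tcp_rot: [0.973, 0.233, 0.001, 0.0]
contact_force: [-5.7, 1.9, 22.9]
width: -0.0003
grasp_force: 11.6
```

At 23 N the button is on its stop. Holding, then letting go.

```bash
python3 -m creep '[[[0,0,0,0,0,0],[0,0,0,0,0,0],[0,0,0,0,0,0],[0,0,0,0,0,0],[0,0,0,0,0,0],[0,0,0,0,0,0],[0,0,0,0,0,0],[0,0,0,0,0,0],[0,0,0,0,0,0],[0,0,0,0,0,0],[0,0,0,0,0,0],[0,0,0,0,0,0],[0,0,0,0,0,0],[0,0,0,0,0,0],[0,0,0,0,0,0],[0,0,0,0,0,0],[0,0,0,0,0,0],[0,0,0,0,0,0],[0,0,0,0,0,0],[0,0,0,0,0,0]]]'; python3 -m creep '[[[0,0,0,0,0,0],[0,0,0,0,0,0],[0,0,0,0,0,0],[0,0,0,0,0,0],[0,0,0,0,0,0],[0,0,0,0,0,0]]]'; python3 -m creep '[[[0,0,-0.1,0,0,0],[0,0,-0.2,0,0,0],[0,0,-0.35,0,0,0],[0,0,-0.5,0,0,0],[0,0,-0.5,0,0,0],[0,0,-0.5,0,0,0],[0,0,-0.5,0,0,0],[0,0,-0.5,0,0,0]]]'
python3 - <<'E'
from h import *
s=state();print(s["clock"],s["ee_pos"],s["contact_force"])
c=capture("side");cv2.imwrite("pics/d.png",cv2.resize(c["frame"][125:225,225:355],None,fx=4,fy=4))
E
```

```text
clock: 5.65
ee_pos: [0.4791, -0.0595, 0.0757]
tcp_rot: [0.973, 0.233, 0.001, 0.0]
contact_force: [-5.3, 1.8, 23.9]
width: -0.0
grasp_force: 11.5
clock: 6.25
ee_pos: [0.4791, -0.0595, 0.0757]
tcp_rot: [0.973, 0.233, 0.001, 0.0]
contact_force: [-5.9, 1.2, 23.3]
width: 0.0001
grasp_force: 11.5
clock: 7.05
ee_pos: [0.4782, -0.0592, 0.1486]
tcp_rot: [0.973, 0.233, -0.001, -0.0]
contact_force: [0.2, 0.1, -0.4]
width: -0.0002
grasp_force: 0.0
7.05 [ 0.47823684 -0.05923086  0.14864967] [ 0.15297078  0.12162505 -0.41172842]
```

View pics/d.png

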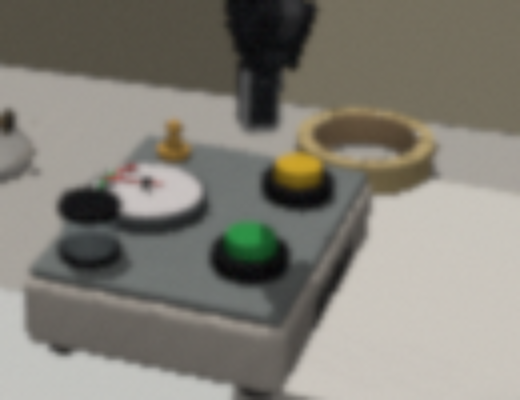

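The green cap (crop 250,240) and yellow cap (298,170) are both up. The needle at about (130,178) has moved clockwise towards the green band, and the gripper is clear.

```bash
python3 -c "
from plant import order
print(order.close_job())"
```

```text
the job is handed in; nothing more can be done
None
```

I held the green button fully down for about 2.9 s and then let it up; the yellow button was not touched, the needle moved up the dial but not into the red, and the job is handed in (no verdict was returned).

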